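# Line up the upturned coffee cups with the ruler

## Robot

A 6-joint arm with a two-finger parallel gripper is mounted at the origin on the work surface. World frame = base frame: x ahead of the robot, y to its left, z up, the work surface at z = 0. Lengths are in m, angles in rad, forces in N, time in s.
With the tool pointing down it reaches from about 0.375 to 0.975 m from the base axis. Payload 3.8 kg.
Tool frame: the origin (TCP) lies on the centre line of the jaws, within the pads' length; the fingertips stand 25 mm ahead of it and the grasp point (between the pads) lies 6 mm ahead of it; z points along the fingers, y is the line along which they close (so a half turn about z gives the same grasp; the last joint's range is limited). The gripper opens to 85 mm and grips with 20 to 120 N. Pads are 22 mm wide; open, the fingers measure 114 mm over their backs; the gripper's body (76 mm by 85 mm) begins 54 mm behind the grasp point. The pads swing forward as they close: fully open they stand 13 mm farther back than shut.
Start: joints at [1.093, 0.264, 1.604, -0, 1.274, -0.037], TCP at [0.288, 0.61, 0.256] pointing down, gripper open.
Joint ranges: [-2.63, 2.63], [-0.94, 2.18], [0.31, 2.57], [-1.31, 4.45], [0, 2.66], [-2.55, 2.55]. Speed limits (rad/s): [2.57, 2.57, 3.14, 3.14, 3.14, 3.14].

## Interface

Orientations are given as a rotation vector (axis times angle).
In Python, from workcell import bot gives the robot as it stands. The module is installed in compiled form; this text tells all that it offers.
- The arm moves only by the tool play_rows, never from a script. Its argument "commands" is a list that holds one entry, the list of rows, each a list of 7 numbers: the shift along the tool's x, y, z as a fraction of full scale, then the turn, a rotation vector about the tool's x, y, z as a fraction of full scale, then the closure, from -1 (fully open) to 1 (shut). A call has 1 to 8 rows; each row is the pose to reach, as a shift and turn from the pose commanded when the call began, along the tool's axes at that moment, turning the shorter way round; what a row does not reach only later rows make up. Full scale, the value 1, is 60 cm for a shift and 180 degrees for a turn. A row lasts 1/10 s, in which the tool goes at most 50 mm and 8.59 degrees, less where a joint would pass 70% of its speed; a pose out of reach is approached as far as the arm can. A call with a number of a shift or a turn outside -1 to 1 is refused whole. A call with a gripper value outside its range is refused whole. The fingers move at their own pace and stop on an object; "force" is the grip in N (left out, the last holds). Time passes only in rows, so rows that repeat a pose let the fingers close. It gives the time, the measured TCP pose, the force, the opening and the grip force at its end, in the units of the state.
- bot.read_state(): the state, without advancing time (a new reading comes with each control period).
- bot.read_camera(name): name is "scene" or "top" or "wrist"; returns the picture (420x560x3 uint8, blue, green, red); there is no depth.
- bot.camera_params(name): a dict with "fov_y" (degrees; the focal length in pixels is half the picture's height over the tangent of half this angle, whatever the lens; pixels are square), "cx", "cy" (the principal point, pixels), "D" ([k1, k2, p1, p2, k3] as OpenCV has them; the pictures are not rectified), "rvec" (rotation vector, rad) and "tvec" (3), from world to camera coordinates, as OpenCV has them. Camera axes: x right, y down, z forward; pixel columns grow to the right and rows downward; lengths in m; the calibration is good to about 2 mm. A picture is of the moment at which its call begins: read the wrist's pose just before it. camera_params takes no time and is no camera call; for the wrist camera it gives the pose at the moment of the call.
- bot.finish_job(): hands the job in; it is judged then, once.
The state is a dict: "time": time; "q": joint angles; "joint_vel": joint speeds; "joint_torque": joint torques, N m; "tool_pos": TCP position; "tcp_rot": TCP orientation; "wrist_force": force on the tool from outside, world axes, zero at the start; "torque": the same for the moment, N m; "width": opening from 0.0 (shut) to 1.0 (fully open); "grip_force": force on a finger pad.
Only numpy, scipy, OpenCV 4.12 (cv2) and the standard library are available. Lean on these libraries where they do the work, as an engineer would, in place of code of your own. Each camera call takes 0.05 s, during which the arm holds its last target. There are 200 camera calls.

## Task

Pick up the wooden ruler by its grip and use its long edge to push the three upturned coffee cups back until all of them stand in a straight line touching the rail of the serving board; press the whole row evenly against the rail for a moment, enough to be sure that every cup is home but gently, as the cups chip. Do not touch the cups with the hand, leave the other things alone, and finally lay the ruler down flat on the tiles, clear of the board.

Things in the scene. Friction and masses are not known exactly. Their poses are not given: they have to be found in the camera images.
- board: fixed low serving board of dark wood, 290 mm (x) by 360 mm (y), 18 mm thick, lying on the tiles. Origin: centre of its underside; z up. The rail stands near its far (+x) edge; the cups stand in a loose row in front of it (-x side), 73 to 100 mm apart along y. Sliding all three cups along takes about 0.5 to 1.5 N, felt on top of what reaches the rail.
- rail: fixed rigid rail on the board, 340 mm long (y), 18 mm thick, 30 mm high. Origin: middle of the lower edge of its front face, 18 mm above the tiles, 115 mm in +x from the board's origin, axes as the board's. A cup touches it when its centre is 33 mm in -x of this. Bear on it with 6 to 9 N in all, shared evenly (about 2 to 3 N a cup), for half a second; over 10 N chips cups. Measured poses are too coarse for that: feel.
- cup1_mid (a point): green ceramic coffee cup upside down on the board, 58 mm tall; its lowest 34 mm is a cylinder 66 mm across, above it narrows to a 34 mm foot ring on top. About 0.11 kg, glazed, slides easily. This point is its centre, 29 mm above its underside; z up, yaw means nothing.
- cup2_mid (a point): green ceramic coffee cup upside down on the board, 58 mm tall; its lowest 34 mm is a cylinder 66 mm across, above it narrows to a 34 mm foot ring on top. About 0.11 kg, glazed, slides easily. This point is its centre, 29 mm above its underside; z up, yaw means nothing.
- cup3_mid (a point): green ceramic coffee cup upside down on the board, 58 mm tall; its lowest 34 mm is a cylinder 66 mm across, above it narrows to a 34 mm foot ring on top. About 0.11 kg, glazed, slides easily. This point is its centre, 29 mm above its underside; z up, yaw means nothing.
- ruler_grip (a point): wooden ruler lying flat on the tiles: a blade 60 mm wide (x), 240 mm long (y), 14 mm thick with straight edges; on its middle an upright grip 20 mm thick (y), 50 mm long (x), from 14 to 60 mm above the underside. Either long edge (30 mm in +x or -x from the centre) serves. 0.2 kg. This point is in the grip, on the centre, 40 mm above the underside; z up.
- jebena: bystander: dark clay coffee pot with round belly and thin neck, 190 mm tall, 130 mm across, standing on a straw-coloured plastic ring, 25 mm tall, beyond the ruler. Origin at its base.
- pan: bystander: flat steel roasting pan, 240 mm across, 28 mm tall, with a handle reaching 250 mm from its centre. Origin at the centre of its underside.
There are look-alikes about, which are no part of the job. What is shaped like the part that bears cup1_mid but pink is not meant.

How it is judged:
On the way, in this order (a step that is already met when the one before it is completed fails the run):
1. the ruler is picked up in the gripper (contact force between the fingers and ruler above 1 N and height (world z) of ruler_grip above 0.06 m), for 0.2 s.
2. the held ruler presses the row home: all three cups within 2 mm of the rail, every cup bearing on the rail with more than 1.6 N and together more than 5 N (x of cup1_mid in the frame of rail between -0.035 and -0.03 m and y of cup1_mid in the frame of rail between -0.155 and 0.155 m and angle between each of cup1_mid, cup2_mid, cup3_mid's own z axis and vertical below 0.08 rad and x of cup2_mid in the frame of rail between -0.035 and -0.03 m and y of cup2_mid in the frame of rail between -0.155 and 0.155 m and x of cup3_mid in the frame of rail between -0.035 and -0.03 m and y of cup3_mid in the frame of rail between -0.155 and 0.155 m and contact force between the fingers and ruler above 1 N and contact force between rail and anything else above 5 N and contact force between rail and cup1 above 1.6 N and contact force between rail and cup2 above 1.6 N and contact force between rail and cup3 above 1.6 N and (contact force between ruler and cup1 above 1 N or contact force between ruler and cup2 above 1 N or contact force between ruler and cup3 above 1 N)), for 0.3 s.
At the end, for the whole second after the job is handed in: All three cups stand upside down on the board within 2.5 mm of touching the rail's front face and between its ends, at rest; the ruler lies flat on the tiles off the board, released and at rest (x of cup1_mid in the frame of rail between -0.0355 and -0.03 m and y of cup1_mid in the frame of rail between -0.155 and 0.155 m and angle between each of cup1_mid, cup2_mid, cup3_mid's own z axis and vertical below 0.08 rad and x of cup2_mid in the frame of rail between -0.0355 and -0.03 m and y of cup2_mid in the frame of rail between -0.155 and 0.155 m and x of cup3_mid in the frame of rail between -0.0355 and -0.03 m and y of cup3_mid in the frame of rail between -0.155 and 0.155 m and height (world z) of ruler_grip below 0.044 m and angle between ruler_grip's own z axis and vertical below 0.06 rad and linear speed of each of ruler, cup1, cup2, cup3 below 0.01 m/s).
It fails at once if the row is pressed against the rail with more than 10 N (contact force between rail and anything else above 10 N).
It fails at once if the gripper or arm touches a cup (contact force between any of the fingers, the arm and cup1 above 0.5 N or contact force between any of the fingers, the arm and cup2 above 0.5 N or contact force between any of the fingers, the arm and cup3 above 0.5 N).
It fails at once if a cup is tipped (angle between any of cup1_mid, cup2_mid, cup3_mid's own z axis and vertical above 0.35 rad).
It fails at once if a bystander is moved more than 20 mm (distance of any of jebena, pan from where it was at the start of the episode above 0.02 m).
It also fails if it takes over 72 s, if anything falls off the work surface, if the arm or the gripper's body presses on something with over 40 N, if the wrist force passes 120 N, or if a joint passes its speed limit or range.

## Working session

There is one attempt and no reset: what is moved stays moved. The work goes in short steps, Python scripts to look and compute and a tool call to move; the robot and the scene stay as the last step left them, time stands still between calls to the robot, and variables do not carry over. Pictures are saved under pics/ and viewed, at most 10 in all, crops included, and the job is handed in when it is done.

Besides the shell and the picture viewer there is one more tool, called as a command line: name --argument value ..., lists and objects as JSON in quotes. play_rows: Moves the arm, as the interface text tells. Its arguments: {"type":"object","properties":{"commands":{"type":"array"},"force":{"type":"number"}},"required":["commands"]}

```bash
mkdir -p pics && cat > h.py <<'E'
import numpy as np, cv2
from scipy.spatial.transform import Rotation as R
from workcell import bot
def cam(n):
    p=bot.camera_params(n); f=210/np.tan(np.radians(p['fov_y'])/2)
    K=np.array([[f,0,p['cx']],[0,f,p['cy']],[0,0,1]]); return K,np.array(p['D'],float),np.array(p['rvec'],float),np.array(p['tvec'],float)
def ray(n,uv,z,c=None):
    K,D,rv,tv=c or cam(n); u=cv2.undistortPoints(np.array(uv,float).reshape(-1,1,2),K,D).reshape(-1,2)
    M=R.from_rotvec(rv.ravel()).as_matrix(); o=-M.T@tv.ravel(); d=np.c_[u,np.ones(len(u))]@M
    return o+d*((z-o[2])/d[:,2])[:,None]
def proj(n,P,c=None):
    K,D,rv,tv=c or cam(n); return cv2.projectPoints(np.array(P,float).reshape(-1,1,3),rv,tv,K,D)[0].reshape(-1,2)
E
python3 - <<'E'
from h import *
for n in("scene","top"): cv2.imwrite(f"pics/{n}0.png",bot.read_camera(n))
s=bot.read_state();print(s)
E
```

```text
{'time': 0.1, 'q': array([ 1.09309967e+00,  2.64688363e-01,  1.60526890e+00,  1.97194914e-05,
        1.27371223e+00, -3.68950682e-02]), 'joint_vel': array([-0.00124076, -0.00188058, -0.00282894,  0.00141703, -0.00170672,
       -0.00061405]), 'joint_torque': array([-4.92832169e-04, -5.16711795e+01, -3.68584514e+01, -1.41381233e-04,
        6.21219995e-03, -3.51722235e-05]), 'tool_pos': array([0.28770308, 0.60992235, 0.25506238]), 'tcp_rot': array([-0.68670631, -3.06506021,  0.00314682]), 'wrist_force': array([0.20595554, 0.40603561, 0.20424028]), 'torque': array([-0.02421911,  0.03183143, -0.01377098]), 'grip_force': 0.0, 'width': 1.0014342992357683}
```

View pics/top0.png

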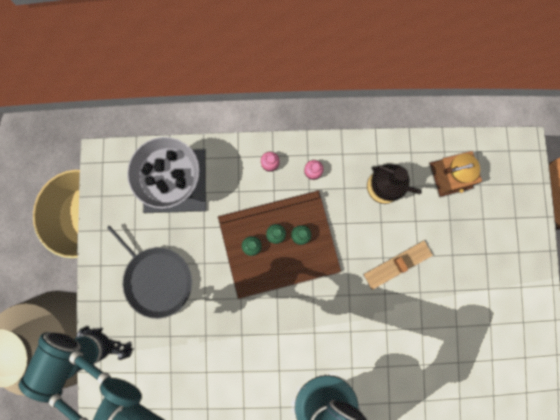

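View pics/scene0.png

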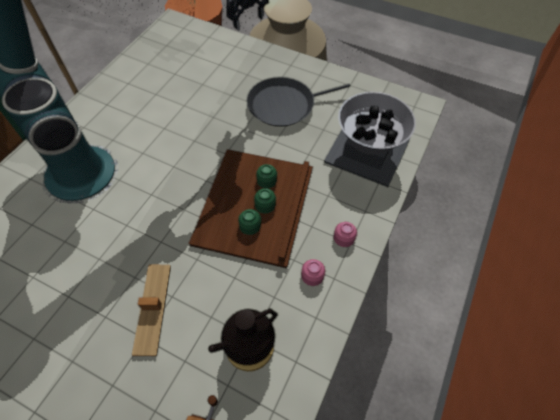

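Top view: the base is at the bottom and +x points up. The three green cups are at (251,246), (276,234) and (302,234) on the dark board. The pink look-alikes at (269,161) and (314,170) are on the tiles and not meant, because of their colour. The ruler is at (400,265), and the jebena at (390,182) is beyond it. The pan is at (158,282). I'll measure and confirm with a crop.

```bash
cat > meas.py <<'E'
from h import *
im=bot.read_camera("top"); c=cam("top")
hsv=cv2.cvtColor(im,cv2.COLOR_BGR2HSV)
def blobs(m,a=40):
    n,l,s,ce=cv2.connectedComponentsWithStats(m.astype(np.uint8)); return [(l==i,s[i],ce[i]) for i in range(1,n) if s[i,4]>a]
Y,X=np.mgrid[:420,:560]
H,S,V=hsv[...,0],hsv[...,1],hsv[...,2]
reg=(X>210)&(X<350)&(Y>185)&(Y<305)
g=reg&(H>45)&(H<95)&(S>90)
for m,s,ce in blobs(g): print("cup",ce.round(1),s, "xy@.05",ray("top",ce,.05,c)[0].round(4))
b=reg&(((H<15)|(H>170))&(S>110)|g)
cnt=max(cv2.findContours(cv2.morphologyEx(b.astype(np.uint8),cv2.MORPH_CLOSE,np.ones((5,5))),0,1)[0],key=cv2.contourArea)
P=ray("top",cnt.reshape(-1,2),.018,c)[:,:2]
r=cv2.minAreaRect((P*1000).astype(np.float32)); print("board mm",r); print(cv2.boxPoints(r).round(0).tolist())
w=(X>355)&(X<440)&(Y>230)&(Y<295)&(H>5)&(H<25)&(S>70)
cnt=max(cv2.findContours(w.astype(np.uint8),0,1)[0],key=cv2.contourArea)
P=ray("top",cnt.reshape(-1,2),.014,c)[:,:2]
r=cv2.minAreaRect((P*1000).astype(np.float32)); print("ruler mm",r, cv2.boxPoints(r).round(0).tolist())
print("cam",c[3],-R.from_rotvec(c[2].ravel()).as_matrix().T@c[3].ravel())
cv2.imwrite("pics/crop1.png",cv2.resize(im[140:300,200:450],None,fx=3.2,fy=3.2,interpolation=2))
E
python3 meas.py
```

```text
cup [275.4 233.5] [268 225  17  18 215] xy@.05 [0.5823 0.1529 0.05  ]
cup [300.5 234.5] [292 227  18  17 226] xy@.05 [0.5763 0.0702 0.05  ]
cup [250.9 245.8] [243 238  17  17 209] xy@.05 [0.544  0.2344 0.05  ]
board mm ((550.4269409179688, 143.46875), (279.12579345703125, 350.9418029785156), 12.741691589355469)
[[376.0, 284.0], [453.0, -58.0], [725.0, 3.0], [648.0, 345.0]]
ruler mm ((466.36279296875, -258.02728271484375), (60.19744873046875, 240.82664489746094), 26.5943546295166) [[386.0, -164.0], [493.0, -379.0], [547.0, -352.0], [439.0, -137.0]]
cam [0.1564704  0.64538665 1.33059253] [0.49283227 0.13193958 1.39685063]
```

View pics/crop1.png

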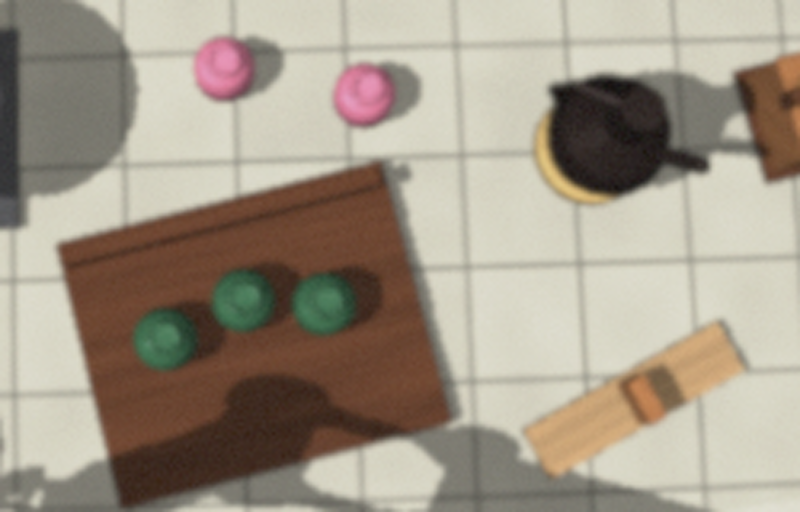

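The crop confirms it: the green cups stand on the board, the pink ones behind it are decoys, and the ruler's grip is at about (402,263) in the full image. Next is the motion helper and the approach.

```bash
cat > go.py <<'E'
from h import *
import sys
def down(yd):  # tool y at world angle yd, z down
    a=np.radians(yd); y=np.array([np.cos(a),np.sin(a),0]); z=np.array([0,0,-1.]); return R.from_matrix(np.c_[np.cross(y,z),y,z])
def go(p,yd):
    s=bot.read_state(); T=R.from_rotvec(s['tcp_rot']); t=T.as_matrix().T@(np.array(p)-s['tool_pos'])/.6
    r=(T.inv()*down(yd)).as_rotvec()/np.pi
    y=T.as_matrix()[:,1]; print("now",s['tool_pos'].round(4),"yaw",np.degrees(np.arctan2(y[1],y[0])).round(2),"t",round(s['time'],2),"F",s['wrist_force'].round(2),"M",s['torque'].round(3),"w",round(s['width'],3))
    print("cmd",t.round(4).tolist(),r.round(4).tolist())
if __name__=="__main__":
    a=list(map(float,sys.argv[1:])); go(a[:3],a[3])
E
python3 go.py .466 -.258 .2 -63.5; python3 - <<'E'
from h import *
a=np.radians(12.7);o=np.array([.5504,.1435])
for p in[(.5823,.1529),(.5763,.0702),(.544,.2344)]:
    d=np.array(p)-o; print(d@[np.cos(a),np.sin(a)]-.115, d@[-np.sin(a),np.cos(a)])
E
```

```text
now [0.2877 0.61   0.2552] yaw 64.75 t 0.15 F [-0.39 -0.42  0.41] M [-0.029 -0.053  0.044] w 0.998
cmd [-0.8859, -1.1815, 0.0941] [-0.0003, 0.0006, 0.7125]
-0.08181389372721046 0.002156930794235546
-0.10584838209086528 -0.07720069876396977
-0.10125940110558052 0.09008310575253652
```

play_rows --commands '[[[-0.4,-0.53,0,0,0,0.36,-1],[-0.4,-0.53,0,0,0,0.36,-1],[-0.4,-0.53,0,0,0,0.36,-1],[-0.4,-0.53,0,0,0,0.36,-1],[-0.4,-0.53,0,0,0,0.36,-1],[-0.4,-0.53,0,0,0,0.36,-1],[-0.4,-0.53,0,0,0,0.36,-1],[-0.4,-0.53,0,0,0,0.36,-1]]]'

```text
time: 0.95
tool_pos: [0.3691, 0.2185, 0.2561]
tcp_rot: [2.227, 2.215, 0.0]
wrist_force: [1.4, -0.3, 0.5]
width: 1.003
grip_force: 0.0
```

```bash
python3 go.py .466 -.258 .2 -63.5
```

```text
now [0.3691 0.2185 0.2561] yaw -0.3 t 0.95 F [ 1.36 -0.34  0.5 ] M [ 0.012 -0.    -0.002] w 1.003
cmd [-0.7933, 0.1656, 0.0937] [0.0001, -0.0, 0.3511]
```

play_rows --commands '[[[-0.793,0.166,0,0,0,0.351,-1],[-0.793,0.166,0,0,0,0.351,-1],[-0.793,0.166,0,0,0,0.351,-1],[-0.793,0.166,0,0,0,0.351,-1],[-0.793,0.166,0,0,0,0.351,-1],[-0.793,0.166,0,0,0,0.351,-1],[-0.793,0.166,0,0,0,0.351,-1],[-0.793,0.166,0,0,0,0.351,-1]]]'

```text
time: 1.75
tool_pos: [0.4507, -0.1733, 0.2562]
tcp_rot: [-3.058, -0.72, -0.001]
wrist_force: [0.2, -0.1, 0.1]
width: 1.002
grip_force: 0.0
```

play_rows --commands '[[[-0.14,-0.07,0.0,0,0,0.0,-1]]]'

```text
time: 1.85
tool_pos: [0.4045, -0.1767, 0.2515]
tcp_rot: [-3.054, -0.72, 0.011]
wrist_force: [-2.1, 0.0, 0.1]
width: 1.0
grip_force: 0.0
```

```bash
python3 go.py .466 -.258 .2 -63.5
```

```text
now [ 0.4045 -0.1767  0.2515] yaw -63.48 t 1.85 F [-2.14  0.04  0.12] M [-0.019  0.149 -0.048] w 1.0
cmd [0.0317, 0.1674, 0.0847] [-0.0017, 0.0018, 0.0001]
```

play_rows --commands '[[[0.032,0.167,0.085,0,0,0,-1],[0.032,0.167,0.085,0,0,0,-1],[0.032,0.167,0.085,0,0,0,-1],[0.032,0.167,0.085,0,0,0,-1]]]'

```text
time: 2.25
tool_pos: [0.4629, -0.2528, 0.2035]
tcp_rot: [-3.055, -0.724, 0.004]
wrist_force: [-0.4, 0.9, 0.9]
width: 1.003
grip_force: 0.0
```

```bash
python3 - <<'E'
from h import *
c=cam("wrist"); im=bot.read_camera("wrist"); cv2.imwrite("pics/w1.png",im)
print(-R.from_rotvec(c[2].ravel()).as_matrix().T@c[3].ravel())
for P in [(.466,-.258,.06),(.386,-.164,.014),(.439,-.137,.014),(.493,-.379,.014),(.547,-.352,.014)]: print(proj("wrist",P,c).round(0))
E
python3 go.py .466 -.258 .046 -63.5
```

```text
[ 0.53389186 -0.21775031  0.32206154]
[[288. 199.]]
[[167. 214.]]
[[160. 155.]]
[[407. 215.]]
[[414. 155.]]
now [ 0.4627 -0.252   0.2043] yaw -63.29 t 2.3 F [-0.13  0.1   0.22] M [-0.038  0.015 -0.008] w 1.001
cmd [0.0008, 0.0121, 0.2638] [-0.0009, 0.0005, 0.0012]
```

View pics/w1.png

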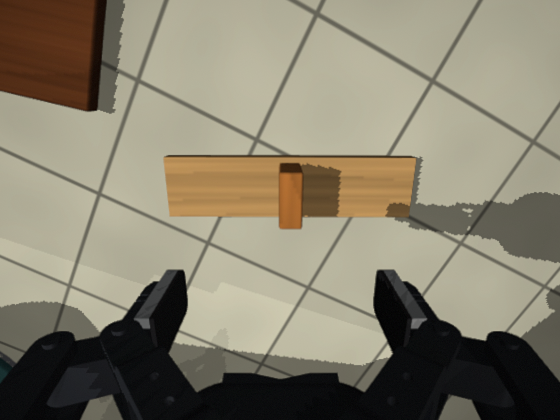

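Wrist view: the ruler blade spans (165,156) to (415,216), with its grip at (290,195). That is within 3 mm of my estimate, so I'll aim at (0.4665,-0.261), descend and close.

play_rows --commands '[[[0.003,0.016,0.13,0,0,0,-1],[0.003,0.016,0.2,0,0,0,-1],[0.003,0.016,0.262,0,0,0,-1],[0.003,0.016,0.262,0,0,0,-1],[0.003,0.016,0.262,0,0,0,-1],[0.003,0.016,0.262,0,0,0,-1]]]'

```text
time: 2.9
tool_pos: [0.471, -0.2605, 0.0508]
tcp_rot: [3.053, 0.727, 0.004]
wrist_force: [1.1, 0.4, 1.0]
width: 0.998
grip_force: 0.0
```

```bash
python3 go.py .4665 -.261 .046 -63.5
```

```text
now [ 0.471  -0.2605  0.0508] yaw -63.2 t 2.9 F [1.05 0.4  1.01] M [-0.023 -0.027  0.024] w 0.998
cmd [-0.0071, -0.0026, 0.0079] [0.001, -0.0007, 0.0017]
```

play_rows --commands '[[[-0.005,0,0.005,0,0,0,-1],[-0.005,0,0.005,0,0,0,1],[-0.005,0,0.005,0,0,0,1],[-0.005,0,0.005,0,0,0,1],[-0.005,0,0.005,0,0,0,1],[-0.005,0,0.005,0,0,0,1],[-0.005,0,0.005,0,0,0,1],[-0.005,0,0.005,0,0,0,1]]]' --force 60

```text
time: 3.7
tool_pos: [0.4668, -0.2614, 0.0454]
tcp_rot: [3.056, 0.727, 0.001]
wrist_force: [0.0, 0.0, 3.7]
width: 0.223
grip_force: 59.9
```

play_rows --commands '[[[0,0,0,0,0,0,1],[0,0,0,0,0,0,1],[0,0,0,0,0,0,1],[0,0,0,0,0,0,1],[0,0,0,0,0,0,1]]]'

```text
time: 4.2
tool_pos: [0.4668, -0.2614, 0.0454]
tcp_rot: [3.056, 0.727, 0.001]
wrist_force: [0.4, -0.3, 5.5]
width: 0.227
grip_force: 60.0
```

```bash
python3 go.py .4665 -.261 .12 -63.5
```

```text
now [ 0.4668 -0.2614  0.0454] yaw -63.24 t 4.2 F [ 0.45 -0.26  5.51] M [ 0.081  0.134 -0.062] w 0.227
cmd [-0.0, -0.0008, -0.1243] [0.0002, -0.0001, 0.0014]
```

play_rows --commands '[[[0,0,-0.05,0,0,0,1],[0,0,-0.1,0,0,0,1],[0,0,-0.18,0,0,0,1],[0,0,-0.2,0,0,0,1],[0,0,-0.2,0,0,0,1],[0,0,-0.2,0,0,0,1],[0,0,-0.2,0,0,0,1]]]'

```text
time: 4.9
tool_pos: [0.4646, -0.2601, 0.1621]
tcp_rot: [-3.053, -0.726, 0.006]
wrist_force: [-0.8, 0.2, -3.0]
width: 0.228
grip_force: 59.5
```

```bash
python3 go.py .4566 .1275 .165 -77.3
```

```text
now [ 0.4646 -0.2601  0.1621] yaw -63.24 t 4.9 F [-0.81  0.16 -3.03] M [ 0.002 -0.002  0.027] w 0.228
cmd [0.2789, -0.5828, -0.003] [-0.0013, 0.0011, 0.0781]
```

play_rows --commands '[[[0.279,-0.583,-0.003,0,0,0.078,1],[0.279,-0.583,-0.003,0,0,0.078,1],[0.279,-0.583,-0.003,0,0,0.078,1],[0.279,-0.583,-0.003,0,0,0.078,1],[0.279,-0.583,-0.003,0,0,0.078,1],[0.279,-0.583,-0.003,0,0,0.078,1],[0.279,-0.583,-0.003,0,0,0.078,1],[0.279,-0.583,-0.003,0,0,0.078,1]]]'

```text
time: 5.7
tool_pos: [0.4564, 0.1286, 0.1646]
tcp_rot: [3.122, 0.35, -0.006]
wrist_force: [1.0, -0.5, -2.4]
width: 0.229
grip_force: 59.8
```

play_rows --commands '[[[0,0,0,0,0,0,1],[0,0,0,0,0,0,1],[0,0,0,0,0,0,1]]]'

```text
time: 6.0
tool_pos: [0.4575, 0.1256, 0.1654]
tcp_rot: [3.121, 0.348, -0.005]
wrist_force: [-0.6, -0.4, -1.0]
width: 0.226
grip_force: 60.1
```

```bash
python3 - <<'E'
from h import *
c=cam("wrist"); im=bot.read_camera("wrist"); cv2.imwrite("pics/w2.png",im)
np.savez("w2.npz",K=c[0],D=c[1],r=c[2],t=c[3])
print(-R.from_rotvec(c[2].ravel()).as_matrix().T@c[3].ravel())
E
python3 go.py .4566 .1275 .0725 -77.3
```

```text
[0.53506597 0.14267899 0.28381425]
now [0.4578 0.1253 0.1657] yaw -77.35 t 6.05 F [ 0.56  0.05 -2.25] M [ 0.024 -0.014  0.007] w 0.224
cmd [-0.0008, -0.0041, 0.1554] [0.0001, 0.0007, -0.0003]
```

View pics/w2.png

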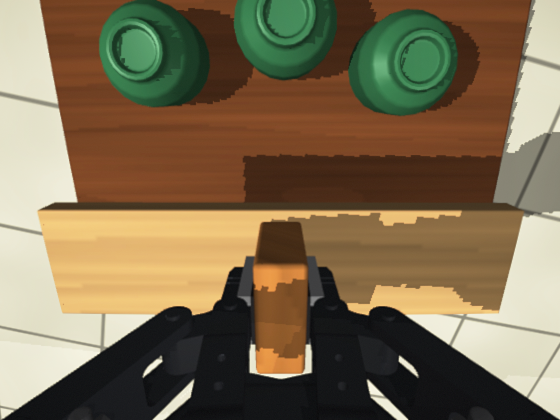

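Wrist view: the ruler is held square, its front edge at row about 210. Foot rings are at (137,48), (285,14) and (424,60). The board sides run (40,0) to (78,203) and (527,0) to (500,205). I'll refine the board yaw and cup positions from this.

```bash
python3 - <<'E'
from h import *
im=cv2.imread("pics/w2.png");d=np.load("w2.npz");c=(d['K'],d['D'],d['r'],d['t'])
hsv=cv2.cvtColor(im,cv2.COLOR_BGR2HSV); S=hsv[...,1].astype(int)
b=(S>110)
L=[];Rr=[]
for r in range(5,195,3):
    xs=np.where(b[r])[0]; L.append((xs.min(),r))
    Rr.append((xs.max(),r))
a=[]
for e,k in((L,'L'),(Rr,'R')):
    P=ray("wrist",e,.018,c)[:,:2]
    vx,vy,x0,y0=cv2.fitLine(P.astype(np.float32),cv2.DIST_HUBER,0,.001,.001).ravel()
    n=np.array([-vy,vx]); res=(P-[x0,y0])@n
    print(k,np.degrees(np.arctan2(vy,vx))%180,x0,y0,"res mm",np.abs(res).mean()*1e3)
    a.append((x0,y0))
A=np.radians(12.7); u=np.array([np.cos(A),np.sin(A)]); v=np.array([-u[1],u[0]])
m=(np.array(a[0])@v+np.array(a[1])@v)/2; print("board centre v",m,"width",np.array(a[0])@v-np.array(a[1])@v,"old",np.array([.5504,.1435])@v)
for p in [(137,48),(285,14),(424,60)]:
    q=ray("wrist",p,.076,c)[0,:2]; dd=q-[.6626,.1688]; print("cup",q.round(4),"rail",(dd@u).round(4),(dd@v).round(4))
e=[(60,211),(500,210)]; P=ray("wrist",e,.1343,c); dd=P[0]-P[1]; print("ruler edge yaw",np.degrees(np.arctan2(-dd[0],dd[1])),P)
E
```

```text
L 12.93738 0.47948456 0.3086675 res mm 0.2148481777330483
R 12.721464 0.5751824 -0.035307243 res mm 0.2146556388105247
board centre v 0.017403930425984843 width 0.35659805751419005 old 0.018985856180428654
cup [0.5455 0.2305] rail -0.1006 0.086
cup [0.5812 0.1502] rail -0.0835 -0.0003
cup [0.5761 0.065 ] rail -0.1072 -0.0822
ruler edge yaw 12.819755222902627 [[0.4615702  0.23675411 0.1343    ]
 [0.50943848 0.02639686 0.1343    ]]
```

play_rows --commands '[[[0,0.001,0.05,0,0,0,1],[0,0.002,0.1,0,0,0,1],[0,0.002,0.14,0,0,0,1],[0,0.002,0.155,0,0,0,1],[0,0.002,0.155,0,0,0,1],[0,0.002,0.155,0,0,0,1],[0,0.002,0.155,0,0,0,1]]]'

```text
time: 6.75
tool_pos: [0.4602, 0.1253, 0.0754]
tcp_rot: [-3.122, -0.347, -0.005]
wrist_force: [-0.3, -0.0, -2.8]
width: 0.227
grip_force: 60.2
```

```bash
cat > feel.py <<'E'
from h import *
import sys
N=int(sys.argv[1]); A=np.radians(12.8); u=np.array([np.cos(A),np.sin(A),0]); v=np.array([-u[1],u[0],0]); o=np.array([.6626,.1688,0])
F=[];M=[]
for i in range(N): bot.read_camera("top"); s=bot.read_state(); F.append(s['wrist_force']); M.append(s['torque'])
F=np.array(F);M=np.array(M); d=s['tool_pos']-o; T=R.from_rotvec(s['tcp_rot']).as_matrix()
print("t",round(s['time'],2),"pos u,v,z",(d@u).round(4),(d@v).round(4),s['tool_pos'][2].round(4),"yaw",np.degrees(np.arctan2(T[1,1],T[0,1])).round(2),"tilt",np.degrees(T[:2,2]).round(2))
print("Fu %.2f Fv %.2f Fz %.2f  sd %.2f"%((F@u).mean(),(F@v).mean(),F[:,2].mean(),(F@u).std()),"Mu,v,z",(M@u).mean().round(3),(M@v).mean().round(3),M[:,2].mean().round(3),"sdMz",M[:,2].std().round(3))
E
python3 feel.py 6
```

```text
t 7.05 pos u,v,z -0.2081 0.0029 0.0745 yaw -77.26 tilt [0.06 0.01]
Fu 0.17 Fv -0.23 Fz -2.11  sd 0.18 Mu,v,z -0.004 0.035 0.003 sdMz 0.028
```

play_rows --commands '[[[0.02,0,0,0,0,0,1],[0.035,0.001,0,0,0,0,1],[0.045,0.002,0,0,0,0,1],[0.055,0.002,0,0,0,0,1],[0.065,0.002,0,0,0,0,1],[0.075,0.002,0,0,0,0,1],[0.085,0.002,0,0,0,0,1],[0.095,0.002,0,0,0,0,1]]]'

```text
time: 7.85
tool_pos: [0.5147, 0.1367, 0.0736]
tcp_rot: [3.122, 0.348, -0.001]
wrist_force: [-0.2, -0.0, -1.5]
width: 0.226
grip_force: 60.1
```

play_rows --commands '[[[0.01,0,0,0,0,0,1],[0.018,0,0,0,0,0,1],[0.026,0,0,0,0,0,1],[0.034,0,0,0,0,0,1],[0.042,0,0,0,0,0,1],[0.048,0,0,0,0,0,1],[0.054,0,0,0,0,0,1],[0.058,0,0,0,0,0,1]]]'

```text
time: 8.65
tool_pos: [0.5488, 0.1444, 0.0739]
tcp_rot: [3.122, 0.348, 0.0]
wrist_force: [-1.7, 0.3, -2.2]
width: 0.227
grip_force: 60.1
```

```bash
python3 feel.py 4; python3 - <<'E'
from h import *
im=bot.read_camera("top"); cv2.imwrite("pics/t3.png",cv2.resize(im[180:310,205:355],None,fx=4,fy=4,interpolation=2))
E
```

```text
t 8.85 pos u,v,z -0.1162 0.0014 0.0741 yaw -77.28 tilt [0.06 0.01]
Fu 0.01 Fv -0.31 Fz -1.99  sd 0.40 Mu,v,z -0.008 0.02 0.014 sdMz 0.012
```

View pics/t3.png

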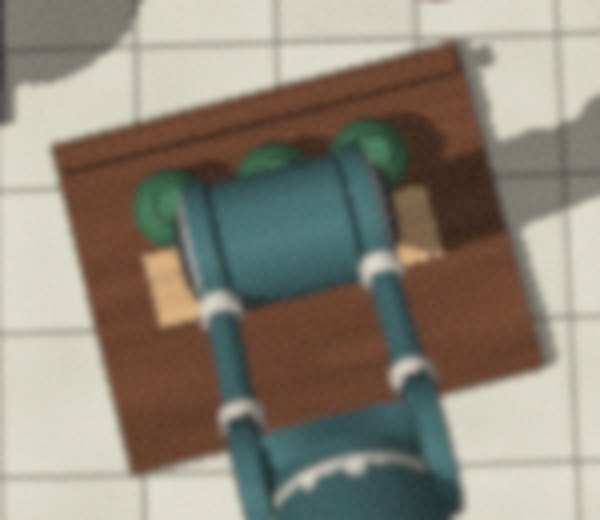

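The crop shows the cups in a row ahead of the ruler at (168,205), (272,165) and (370,150). There is still a gap of about 20 mm to the rail, so I'll advance slowly.

play_rows --commands '[[[0.003,0,0,0,0,0,1],[0.006,0,0,0,0,0,1],[0.009,0,0,0,0,0,1],[0.012,0,0,0,0,0,1],[0.015,0,0,0,0,0,1],[0.018,0,0,0,0,0,1],[0.02,0,0,0,0,0,1],[0.022,0,0,0,0,0,1]]]'

```text
time: 9.7
tool_pos: [0.5614, 0.1473, 0.0738]
tcp_rot: [3.122, 0.348, -0.0]
wrist_force: [-1.2, 0.0, -2.0]
width: 0.228
grip_force: 60.1
```

```bash
python3 feel.py 3
```

```text
t 9.85 pos u,v,z -0.1032 0.0014 0.0739 yaw -77.28 tilt [0.03 0.01]
Fu -0.36 Fv -0.14 Fz -1.94  sd 0.08 Mu,v,z -0.019 0.128 0.021 sdMz 0.006
```

play_rows --commands '[[[0.001,0,0,0,0,0,1],[0.002,0,0,0,0,0,1],[0.003,0,0,0,0,0,1],[0.004,0,0,0,0,0,1]]]'

```text
time: 10.25
tool_pos: [0.5637, 0.1478, 0.0739]
tcp_rot: [3.122, 0.348, -0.0]
wrist_force: [-1.8, -0.4, -1.0]
width: 0.231
grip_force: 60.1
```

```bash
python3 feel.py 2
```

```text
t 10.35 pos u,v,z -0.101 0.0014 0.0739 yaw -77.27 tilt [0.01 0.  ]
Fu -0.69 Fv -0.09 Fz -2.30  sd 0.13 Mu,v,z 0.001 0.199 0.039 sdMz 0.001
```

play_rows --commands '[[[0.001,0,0,0,0,0,1],[0.002,0,0,0,0,0,1],[0.003,0,0,0,0,0,1]]]'

```text
time: 10.65
tool_pos: [0.5655, 0.1482, 0.0739]
tcp_rot: [3.122, 0.348, -0.0]
wrist_force: [-1.4, -0.1, -1.4]
width: 0.225
grip_force: 60.1
```

```bash
python3 feel.py 2
```

```text
t 10.75 pos u,v,z -0.0992 0.0014 0.0739 yaw -77.28 tilt [0.01 0.  ]
Fu -0.92 Fv 0.34 Fz -2.84  sd 0.29 Mu,v,z -0.008 0.209 -0.013 sdMz 0.023
```

play_rows --commands '[[[0.001,0,0,0,0,0,1],[0.002,0,0,0,0,0,1]]]'

```text
time: 10.95
tool_pos: [0.5666, 0.1484, 0.0739]
tcp_rot: [3.122, 0.348, -0.0]
wrist_force: [-1.6, -0.0, -2.2]
width: 0.226
grip_force: 60.1
```

```bash
python3 feel.py 2
```

```text
t 11.05 pos u,v,z -0.098 0.0014 0.0739 yaw -77.28 tilt [0.01 0.  ]
Fu -1.51 Fv -0.10 Fz -2.31  sd 0.34 Mu,v,z -0.005 0.221 -0.039 sdMz 0.039
```

play_rows --commands '[[[0.001,0,0,0,0,0,1]]]'

```text
time: 11.15
tool_pos: [0.5671, 0.1486, 0.0738]
tcp_rot: [3.122, 0.348, -0.0]
wrist_force: [-1.1, -0.4, -1.2]
width: 0.227
grip_force: 60.1
```

```bash
python3 feel.py 2
```

```text
t 11.25 pos u,v,z -0.0974 0.0014 0.0739 yaw -77.27 tilt [0.01 0.  ]
Fu -1.13 Fv -0.08 Fz -2.73  sd 0.47 Mu,v,z 0.007 0.178 0.039 sdMz 0.009
```

play_rows --commands '[[[0.001,0,0,0,0,0,1]]]'

```text
time: 11.35
tool_pos: [0.5675, 0.1486, 0.0738]
tcp_rot: [3.122, 0.348, -0.001]
wrist_force: [-2.4, -0.3, -1.7]
width: 0.224
grip_force: 60.2
```

```bash
python3 feel.py 2
```

```text
t 11.45 pos u,v,z -0.0971 0.0014 0.0738 yaw -77.26 tilt [-0.04 -0.01]
Fu -1.73 Fv 0.26 Fz -1.70  sd 0.57 Mu,v,z 0.022 0.371 0.111 sdMz 0.024
```

play_rows --commands '[[[0.001,0,0,0,0,0,1]]]'

```text
time: 11.55
tool_pos: [0.5677, 0.1487, 0.0737]
tcp_rot: [3.122, 0.349, -0.002]
wrist_force: [-4.2, -1.5, -1.4]
width: 0.228
grip_force: 60.3
```

```bash
python3 feel.py 4
```

```text
t 11.75 pos u,v,z -0.097 0.0014 0.0736 yaw -77.26 tilt [-0.08 -0.02]
Fu -4.10 Fv -0.25 Fz -0.40  sd 0.33 Mu,v,z 0.002 0.695 0.226 sdMz 0.031
```

play_rows --commands '[[[0,0,0,0,0,-0.001,1]]]'

```text
time: 11.85
tool_pos: [0.5678, 0.1487, 0.0736]
tcp_rot: [3.122, 0.353, -0.002]
wrist_force: [-3.9, -1.8, -0.7]
width: 0.227
grip_force: 60.3
```

```bash
python3 feel.py 4
```

```text
t 12.05 pos u,v,z -0.0969 0.0014 0.0736 yaw -77.11 tilt [-0.07 -0.02]
Fu -5.44 Fv -0.25 Fz -0.26  sd 0.42 Mu,v,z -0.046 0.86 0.024 sdMz 0.031
```

play_rows --commands '[[[0,0,0,0,0,-0.001,1]]]'

```text
time: 12.15
tool_pos: [0.5678, 0.1487, 0.0736]
tcp_rot: [3.121, 0.357, -0.002]
wrist_force: [-4.6, -1.9, -1.0]
width: 0.226
grip_force: 60.3
```

```bash
python3 feel.py 4
```

```text
t 12.35 pos u,v,z -0.0969 0.0014 0.0736 yaw -76.96 tilt [-0.08 -0.01]
Fu -5.27 Fv -0.12 Fz -0.63  sd 0.24 Mu,v,z -0.118 0.884 -0.189 sdMz 0.036
```

play_rows --commands '[[[0.0004,0,0,0,0,0.0009,1]]]'

```text
time: 12.45
tool_pos: [0.5678, 0.1487, 0.0736]
tcp_rot: [3.122, 0.353, -0.003]
wrist_force: [-6.3, -1.1, 1.1]
width: 0.227
grip_force: 60.4
```

```bash
python3 feel.py 5
```

```text
t 12.7 pos u,v,z -0.0969 0.0014 0.0736 yaw -77.1 tilt [-0.11 -0.02]
Fu -5.84 Fv -0.88 Fz 0.04  sd 0.51 Mu,v,z -0.058 0.987 -0.026 sdMz 0.038
```

play_rows --commands '[[[0.0005,0,0,0,0,0,1],[0.0005,0,0,0,0,0,1]]]'

```text
time: 12.9
tool_pos: [0.5678, 0.1488, 0.0735]
tcp_rot: [3.122, 0.353, -0.004]
wrist_force: [-6.4, -1.0, 0.4]
width: 0.229
grip_force: 60.4
```

```bash
python3 feel.py 8
```

```text
t 13.3 pos u,v,z -0.0969 0.0014 0.0735 yaw -77.09 tilt [-0.14 -0.03]
Fu -6.20 Fv -0.44 Fz -0.09  sd 0.51 Mu,v,z -0.069 1.081 0.005 sdMz 0.017
```

play_rows --commands '[[[0.0005,0,0,0,0,0,1],[0.001,0,0,0,0,0,1]]]'

```text
time: 13.5
tool_pos: [0.5679, 0.1488, 0.0733]
tcp_rot: [3.121, 0.353, -0.006]
wrist_force: [-6.6, -2.1, 1.6]
width: 0.227
grip_force: 60.4
```

```bash
python3 feel.py 10
```

```text
t 14.0 pos u,v,z -0.0968 0.0014 0.0733 yaw -77.1 tilt [-0.2  -0.04]
Fu -7.47 Fv -0.27 Fz 0.54  sd 0.56 Mu,v,z -0.065 1.261 -0.026 sdMz 0.026
```

play_rows --commands '[[[0.0005,0,0,0,0,-0.0,1],[0.0006,0,0,0,0,0.0001,1],[0.0006,0,0,0,0,0.0001,1],[0.0006,0,0,0,0,0.0001,1],[0.0006,0,0,0,0,0.0001,1],[0.0006,0,0,0,0,0.0001,1]]]'

```text
time: 14.6
tool_pos: [0.5679, 0.1488, 0.0732]
tcp_rot: [3.121, 0.353, -0.007]
wrist_force: [-7.4, -2.3, 0.1]
width: 0.227
grip_force: 60.4
```

```bash
python3 feel.py 12
```

```text
t 15.2 pos u,v,z -0.0968 0.0014 0.0732 yaw -77.11 tilt [-0.24 -0.05]
Fu -7.73 Fv -0.38 Fz 0.62  sd 0.56 Mu,v,z -0.046 1.377 0.024 sdMz 0.017
```

play_rows --commands '[[[0.0005,0,0,0,0,0,1],[0.0005,0,0,0,0,0,1],[0.0005,0,0,0,0,0,1],[0.0005,0,0,0,0,0,1],[0.0005,0,0,0,0,0,1],[0.0005,0,0,0,0,0,1]]]'

```text
time: 15.8
tool_pos: [0.568, 0.1488, 0.0731]
tcp_rot: [3.121, 0.353, -0.008]
wrist_force: [-8.6, -2.2, 1.0]
width: 0.226
grip_force: 60.4
```

```bash
python3 feel.py 10
```

```text
t 16.3 pos u,v,z -0.0967 0.0015 0.0731 yaw -77.1 tilt [-0.28 -0.06]
Fu -8.33 Fv -0.34 Fz 0.96  sd 0.44 Mu,v,z -0.061 1.447 0.018 sdMz 0.016
```

play_rows --commands '[[[-0.002,0,0,0,0,0,1],[-0.005,0,0,0,0,0,1],[-0.01,0,0,0,0,0,1],[-0.03,0,0,0,0,0,1],[-0.06,0,0,0,0,0,1],[-0.09,0,0,0,0,0,1],[-0.12,0,0,0,0,0,1],[-0.15,0,0,0,0,0,1]]]'

```text
time: 17.1
tool_pos: [0.4819, 0.1291, 0.0744]
tcp_rot: [-3.121, -0.353, -0.003]
wrist_force: [1.6, 0.9, -2.5]
width: 0.224
grip_force: 60.1
```

play_rows --commands '[[[0,0,-0.04,0,0,0,1],[0,0,-0.1,0,0,0,1],[0,0,-0.15,0,0,0,1],[0,0,-0.15,0,0,0,1],[0,0,-0.15,0,0,0,1]]]'

```text
time: 17.6
tool_pos: [0.483, 0.1293, 0.1649]
tcp_rot: [-3.121, -0.353, -0.005]
wrist_force: [0.2, 0.3, -1.6]
width: 0.228
grip_force: 60.2
```

```bash
python3 - <<'E'
from h import *
im=bot.read_camera("wrist"); cv2.imwrite("pics/w4.png",im)
E
python3 go.py .4668 -.2614 .16 -63.24
```

```text
now [0.4818 0.129  0.1635] yaw -77.1 t 17.65 F [-0.7   0.18 -2.7 ] M [-0.04   0.069 -0.028] w 0.229
cmd [-0.1697, 0.6287, 0.0057] [-0.0, -0.0, -0.077]
```

View pics/w4.png

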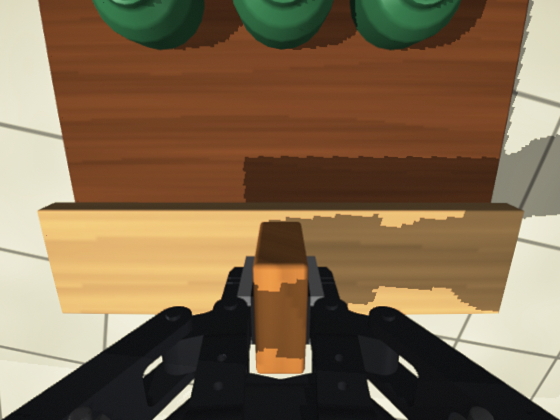

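The wrist view shows the three cups upright in a straight line, front edges all at row about 48, with the ruler still square in the grip. I'm carrying it back to the free tiles.

play_rows --commands '[[[-0.17,0.629,0,0,0,-0.077,1],[-0.17,0.629,0,0,0,-0.077,1],[-0.17,0.629,0,0,0,-0.077,1],[-0.17,0.629,0,0,0,-0.077,1],[-0.17,0.629,0,0,0,-0.077,1],[-0.17,0.629,0,0,0,-0.077,1],[-0.17,0.629,0,0,0,-0.077,1],[-0.17,0.629,0,0,0,-0.077,1]]]'

```text
time: 18.45
tool_pos: [0.4654, -0.263, 0.1615]
tcp_rot: [-3.054, -0.726, 0.004]
wrist_force: [0.2, -0.1, -2.1]
width: 0.228
grip_force: 60.1
```

play_rows --commands '[[[0,0,0,0,0,0,1],[0,0,0,0,0,0,1],[0,0,0,0,0,0,1]]]'

```text
time: 18.75
tool_pos: [0.4661, -0.2602, 0.162]
tcp_rot: [-3.053, -0.727, 0.004]
wrist_force: [-0.5, 0.4, -2.7]
width: 0.227
grip_force: 60.5
```

```bash
python3 go.py .4668 -.2614 .0454 -63.24
```

```text
now [ 0.4661 -0.2602  0.162 ] yaw -63.23 t 18.75 F [-0.48  0.38 -2.73] M [-0.055 -0.047  0.013] w 0.227
cmd [0.0003, 0.003, 0.1944] [-0.0011, 0.0005, 0.0]
```

play_rows --commands '[[[0,0,0.06,0,0,0,1],[0,0,0.12,0,0,0,1],[0,0,0.15,0,0,0,1],[0,0,0.17,0,0,0,1],[0,0,0.182,0,0,0,1],[0,0,0.187,0,0,0,1],[0,0,0.19,0,0,0,1],[0,0,0.19,0,0,0,1]]]'

```text
time: 19.55
tool_pos: [0.468, -0.2618, 0.0507]
tcp_rot: [3.055, 0.727, 0.002]
wrist_force: [0.1, -0.0, -1.2]
width: 0.225
grip_force: 60.2
```

play_rows --commands '[[[0,0,0.002,0,0,0,1],[0,0,0.002,0,0,0,1],[0,0,0.002,0,0,0,1]]]'

```text
time: 19.85
tool_pos: [0.4675, -0.2617, 0.0491]
tcp_rot: [3.056, 0.727, 0.001]
wrist_force: [0.3, 0.5, -1.2]
width: 0.232
grip_force: 60.2
```

```bash
python3 go.py .4668 -.2614 .0454 -63.24
```

```text
now [ 0.4675 -0.2617  0.0491] yaw -63.25 t 19.85 F [ 0.33  0.49 -1.23] M [-0.026 -0.026 -0.046] w 0.232
cmd [-0.0007, -0.001, 0.0061] [0.0002, -0.0001, -0.0]
```

play_rows --commands '[[[0,0,0.002,0,0,0,1],[0,0,0.004,0,0,0,1],[0,0,0.005,0,0,0,1],[0,0,0.006,0,0,0,1],[0,0,0.006,0,0,0,1]]]'

```text
time: 20.35
tool_pos: [0.4671, -0.2614, 0.0454]
tcp_rot: [-3.056, -0.727, 0.001]
wrist_force: [-2.5, 1.5, 2.1]
width: 0.225
grip_force: 61.2
```

```bash
python3 go.py .4668 -.2614 .0454 -63.24
```

```text
now [ 0.4671 -0.2614  0.0454] yaw -63.23 t 20.35 F [-2.53  1.48  2.13] M [0.16  0.334 0.004] w 0.225
cmd [-0.0005, -0.0003, 0.0] [-0.0001, 0.0001, 0.0]
```

Touching down. I'll release, let the fingers open, then lift.

play_rows --commands '[[[0,0,0,0,0,0,-1],[0,0,0,0,0,0,-1],[0,0,0,0,0,0,-1],[0,0,0,0,0,0,-1],[0,0,0,0,0,0,-1],[0,0,0,0,0,0,-1],[0,0,0,0,0,0,-1],[0,0,0,0,0,0,-1]]]'

```text
time: 21.15
tool_pos: [0.4673, -0.2615, 0.0451]
tcp_rot: [3.056, 0.727, 0.0]
wrist_force: [-0.3, -1.1, -0.3]
width: 1.0
grip_force: 0.0
```

play_rows --commands '[[[0,0,-0.03,0,0,0,-1],[0,0,-0.1,0,0,0,-1],[0,0,-0.18,0,0,0,-1],[0,0,-0.25,0,0,0,-1],[0,0,-0.25,0,0,0,-1],[0,0,-0.25,0,0,0,-1],[0,0,-0.25,0,0,0,-1]]]'

```text
time: 21.85
tool_pos: [0.4663, -0.2609, 0.1937]
tcp_rot: [-3.055, -0.727, 0.003]
wrist_force: [0.1, -0.1, -1.0]
width: 0.998
grip_force: 0.0
```

```bash
python3 - <<'E'
from h import *
im=bot.read_camera("top"); cv2.imwrite("pics/t5.png",cv2.resize(im[140:300,200:450],None,fx=3.2,fy=3.2,interpolation=2))
c=cam("top");hsv=cv2.cvtColor(im,cv2.COLOR_BGR2HSV); Y,X=np.mgrid[:420,:560]
g=((X>210)&(X<350)&(Y>185)&(Y<305)&(hsv[...,0]>45)&(hsv[...,0]<95)&(hsv[...,1]>90)).astype(np.uint8)
n,l,s,ce=cv2.connectedComponentsWithStats(g); A=np.radians(12.8);u=np.array([np.cos(A),np.sin(A)])
for i in range(1,n):
    if s[i,4]>40: d=ray("top",ce[i],.05,c)[0,:2]-[.6626,.1688]; print((d@u).round(4),(d@[-u[1],u[0]]).round(4))
E
```

```text
-0.034 -0.077
-0.0343 0.0025
-0.0343 0.0895
```

View pics/t5.png

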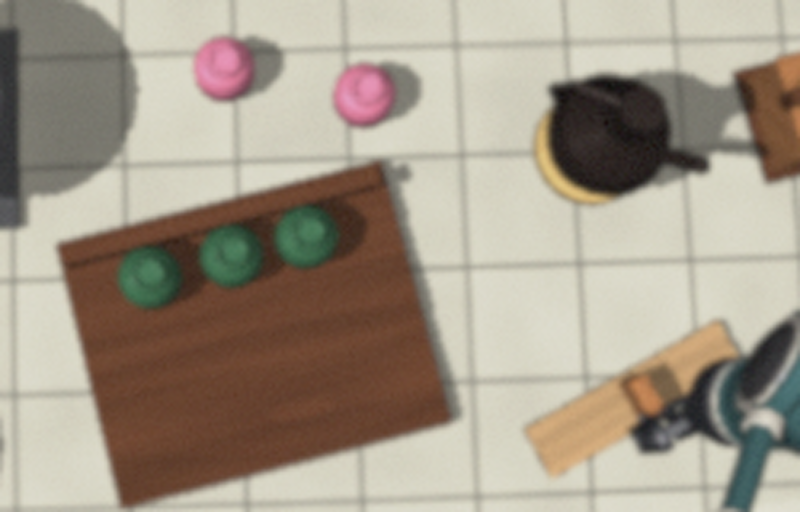

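The three cups, at (150,277), (231,254) and (306,236), line up against the rail. The ruler lies flat on the tiles, released. I'm handing the job in.

```bash
python3 -c "
from workcell import bot
print(bot.finish_job())"
```

```text
the job is handed in; nothing more can be done
None
```

I handed the job in without seeing the verdict: the last picture shows all three cups in line against the rail (felt press about 7 N, roughly even, held over a second) and the ruler released flat on the tiles clear of the board.

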